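# Close the red stopcock under its sliding cover

### The job

The rinse water has to be shut off at the white stopcock box. Push the box's grey sliding cover by its blue lip, fully back along its rails, so that the two handles underneath are uncovered; then push the red handle round a quarter turn until it is fully closed, lying crosswise to its pipe. Only push, gently, with the fingertips: do not pinch the lip or the red handle and do not lift the cover, leave the black handle and the loose things around the box as they are, and finish clear of everything.

Things in the scene. Friction and masses are not known exactly. Their poses are not given: they have to be found in the camera images.
- stopcock_box: White box fixed to the worktop, 255 (x) x 280 (y) x 58 mm, side rails up to 64. Origin on the worktop under the line of the spindles; x = the way the cover opens (away from the robot, within 17 degrees), y left, z up. Front face at x -80. Open well inside: x -75 to 50, y -135 to 135, rim z 58. Behind it a closed part carries the open cover. Spindles at x 0, y 65 and -65 mm; which is red varies.
- cover (a joint): Slide of the grey cover along the box's +x, m: 0 = closed over the well, 0.12 = fully back at its stop. Starts between 0 and 0.015. Takes about 2 N and stays where left. The cover is a 130 x 266 x 4 mm plate (top 64 mm above the worktop) lying loose on its rails.
- cover_lift (a joint): How far the cover is lifted off its rails, in m; 0 = lying on them. Must stay near 0: nothing holds it down but its 250 g.
- cover_lip (a point): Middle of the front face (toward the box's -x) of the cover's push lip, 72 mm above the worktop; moves with the cover. The lip is an upright blue rib along the cover's front edge, 180 mm long (box y), 6 mm thick, its top 82 mm above the worktop. In front of it is only air and, once the cover moves, the open well.
- red_handle (a joint): Turn of the red handle, rad: 0 = open (points to the box's -x, along its pipe), 1.571 = closed at its stop (points to the box's +y). It closes clockwise seen from above; starts between 0 and 0.25. Takes about 2 N at the tip and stays where left.
- red_spindle (a point): Top centre of the red handle's hub (radius 12 mm), on its vertical turning axis, 55 mm above the worktop. The handle is a bar 12 mm wide reaching 60 mm from the axis with a 15 mm round end, underside 37 mm and top 55 mm above the worktop; the brass pipe below it reaches up to 25 mm (35 mm at the hub).
- red_tip (a point): Middle of the round end of the red handle, 53 mm from its axis and 46 mm above the worktop; moves with the handle.
- black_tip (a point): The same point on the other, black handle, 130 mm beside the red one, of the same size and also open (0 to 0.25 rad). To be left as it is.
- syringe: Loose plastic syringe, 139 mm long, lying left of the box. Origin at the middle of its underside.
- dropper: Loose brown dropper bottle, 33 mm wide, 102 mm tall, standing right of the box. Origin at the centre of its underside.
- torch: Loose silver pen torch, 134 mm long, lying right of the box. Origin at the middle of its underside.
- gauze: Loose white gauze pack, 55 x 75 x 12 mm, lying left of the box. Origin at the centre of its underside.
Not all that is in view belongs to the job. What is shaped like the dropper but purple is not meant.

How it is judged:
By the outcome, as a careful person would: the job done as asked, in the order asked, and still so for the second after the job is handed in, with the robot touching nothing.
It also fails if it takes over 42 s, if anything falls off the work surface, if the arm or the gripper's body presses on something with over 40 N, if the wrist force passes 120 N, or if a joint passes its speed limit or range.

### The arm

A 6-joint arm with a two-finger parallel gripper is mounted at the origin on a cart in front of the work surface, level with it; the furniture and walls round the work are solid. World frame = base frame: x ahead of the robot, y to its left, z up, the work surface at z = 0. Lengths are in m, angles in degrees, forces in N, time in s.
With the tool pointing down it reaches from about 0.4 to 0.825 m from the base axis. Payload 7 kg.
Tool frame: the origin (TCP) lies at the very end of the fingers, on their centre line; the grasp point (between the pads) lies tcp_to_grasp behind it (tcp_to_grasp is the distance from the TCP to the grasp point, in m); x points along the fingers, y is the direction in which the jaws open and shut, and the axes are right-handed (so a half turn about x gives the same grasp; the last joint's range is limited). The gripper opens to 88 mm and grips with 3 to 60 N. Pads are 19 mm wide; open, the fingers measure 130 mm over their backs; the gripper's body (78 mm by 193 mm) begins 47 mm behind the grasp point.
Start: joints at [90.304, 20.546, 0.682, 0, -70.136, -16.507], TCP at [0.188, 0.648, 0.227] pointing down, gripper open.
Joint ranges: [-176.03, 176.03], [-82.01, 121.73], [-58.28, 71.71], [-173.87, 95.51], [-174.79, -0.11], [-173.66, 173.66]. Speed limits (degrees/s): [136.94, 136.94, 172.46, 180, 180, 180].

### API

Orientations are given as [roll, pitch, yaw] about the fixed x, y, z axes, in that order (R = Rz(yaw) Ry(pitch) Rx(roll)).
In Python, from plant import * gives the robot as it stands. The module is installed in compiled form; this text tells all that it offers.
- The arm moves only by the shell command python3 -m pendant 'ROWS'. ROWS is JSON, a list of rows, each an object with "claw": the finger opening in mm, from 0 to 87.6; "linear": the shift along the tool's x, y, z in mm, a list of three; "twist": the turn about the tool's x in rad. In form: [{"claw": claw, "linear": [tx, ty, tz], "twist": twist}, ...]. A call has exactly 10 rows; each row shifts and turns the commanded pose from where the row before left it, along the tool's axes as they then stand; what a row does not reach is not made up. A row lasts 1/12 s, in which the tool goes at most 41.7 mm and 7.16 degrees, less where a joint would pass 70% of its speed; a pose out of reach is approached as far as the arm can. A call with a gripper value outside its range is refused whole. The fingers move at their own pace and stop on an object; the grip force is fixed at half the most. Time passes only in rows, so rows that do not move let the fingers close, or fill a call up. It gives the time, the measured TCP pose, the force and the opening at its end, in the units of the state.
- get_obs(): the state, without advancing time (a new reading comes with each control period).
- snapshot(name): name is "side" or "top"; returns (picture, depth): 400x640x3 uint8, red, green, blue; 400x640 float32, m along the optical axis (not along the pixel's ray), 0 where there is no reading.
- camera_params(name): a dict with "fx", "fy", "cx", "cy" (pixels), "k1" (the pictures are not rectified: a ray, as slopes to the right and down, at radius r is drawn at 1 + k1 r^2 times it, then the intrinsics apply), "rvec" (rotation vector, rad) and "tvec" (3), from world to camera coordinates, as OpenCV has them. Camera axes: x right, y down, z forward; pixel columns grow to the right and rows downward; lengths in m; the calibration is good to about 2 mm. A picture is of the moment at which its call begins. camera_params takes no time and is no camera call.
- close_job(): hands the job in, once; it reports no verdict.
Trained networks look in the newest picture that a camera, given by its name, has taken for a name from the list of things; names that differ only in an ending like _2 or _b are one class to them, and where a whole thing is asked for, a point or a joint stands for the part that bears it (a point fixed in the world has none). Each returns a list of dicts, best first, with "confidence" (0 to 1); they miss things now and then, are a little off and sometimes report something else, mostly with a low value. They report only what shows in the picture. A call takes as long as a camera call. They do not tell look-alikes from the thing itself.
- boxes_of(camera, target): "xy" ([column, row] in pixels, amid what is visible of it).
The state is a dict: "clock": time; "joint_pos": joint angles; "qvel": joint speeds; "tau": joint torques, N m; "tool_pos": TCP position; "orientation": TCP orientation; "force": force on the tool from outside, world axes, zero at the start; "moment": the same for the moment, N m; "opening": finger opening in m.
Only numpy, scipy, OpenCV 4.12 (cv2) and the standard library are available. Lean on these libraries where they do the work, as an engineer would, in place of code of your own. Each camera call takes 0.05 s, during which the arm holds its last target. There are 200 camera calls.

## Working session

There is one attempt and no reset: what is moved stays moved. The work goes in short steps, Python scripts to look and compute and a shell command to move; the robot and the scene stay as the last step left them, time stands still between calls to the robot, and variables do not carry over. Pictures are saved under pics/ and viewed, about 8 in all and at most 12, crops included, and the job is handed in when it is done.

```bash
mkdir -p pics
cat > h.py <<'E'
from plant import *
import numpy as np, cv2
from scipy.spatial.transform import Rotation as Ro
def cam(n):
    p=camera_params(n); return p,cv2.Rodrigues(np.array(p["rvec"],float))[0],np.array(p["tvec"],float).ravel()
def ray(n,uv):
    p,R,t=cam(n); d=np.array([(uv[0]-p["cx"])/p["fx"],(uv[1]-p["cy"])/p["fy"]]); s=d.copy()
    for _ in range(20): s=d/(1+p["k1"]*(s@s))
    return -R.T@t, R.T@np.array([s[0],s[1],1.])
def atz(n,uv,z):
    o,d=ray(n,uv); return o+d*(z-o[2])/d[2]
def atd(n,uv,D):
    o,d=ray(n,uv); return o+d*D[int(round(uv[1])),int(round(uv[0]))]
def proj(n,P):
    p,R,t=cam(n); c=R@np.array(P)+t; s=c[:2]/c[2]; s=s*(1+p["k1"]*(s@s)); return s*[p["fx"],p["fy"]]+[p["cx"],p["cy"]]
def shot(n,name):
    im,D=snapshot(n); cv2.imwrite(f"pics/{name}.png",im[...,::-1]); return im,D
E
python3 - <<'E'
from h import *
np.set_printoptions(precision=4,suppress=True)
o=get_obs(); print(o)
for n in ("top","side"):
    im,D=shot(n,n+"0"); print(n,cam(n)[0],ray(n,(320,200)))
    for t in ("cover_lip","stopcock_box","cover","syringe","dropper","torch","gauze"):
        for b in boxes_of(n,t)[:3]: print(t,np.round(b["xy"],1),round(b["confidence"],2),atd(n,b["xy"],D))
E
```

```text
{'clock': 0.0, 'joint_pos': array([ 90.3043,  20.5914,   0.6322,  -0.0191, -70.1374, -16.5062]), 'qvel': array([0.0352, 0.1034, 0.0122, 0.0028, 0.0452, 0.0196]), 'tau': array([  0.0003, -58.2725,  29.3055,   6.9974,   0.0069,  -0.0002]), 'tool_pos': array([0.1882, 0.6477, 0.2256]), 'orientation': array([  95.9981,   89.9017, -100.2103]), 'force': array([ 0.0244,  0.0996, -0.1913]), 'moment': array([ 0.0191,  0.0126, -0.0089]), 'opening': 0.08756579521145477}
top {'fx': 373.35726591776404, 'fy': 373.35726591776404, 'cx': 322.40995789767624, 'cy': 203.55420641543316, 'k1': 0.0021097250932669864, 'rvec': array([ 2.1338, -2.1743,  0.1977]), 'tvec': array([-0.0458,  0.5865,  0.8362])} (array([ 0.4501, -0.0302,  0.9175]), array([ 0.163 , -0.0238, -0.9864]))
cover_lip [297.2 215.7] 0.66 [0.5556 0.0023 0.0627]
stopcock_box [295.8 195.2] 0.93 [0.6034 0.005  0.0636]
cover [292.3 219. ] 0.71 [0.5477 0.0134 0.067 ]
syringe [220.9 214.2] 0.9 [0.5676 0.1868 0.0211]
dropper [401.3 234.7] 0.54 [ 0.5068 -0.2343  0.0714]
dropper [371.8 168.6] 0.52 [ 0.6647 -0.1748  0.0621]
torch [371.5 225.5] 0.72 [ 0.5344 -0.1762  0.0147]
gauze [222.8 161.8] 0.56 [0.6994 0.1868 0.0132]
side {'fx': 471.3627843527082, 'fy': 471.3627843527082, 'cx': 321.0532117799594, 'cy': 200.52518756944704, 'k1': -0.0938883129341169, 'rvec': array([ 1.8815, -0.6301,  0.3856]), 'tvec': array([-0.5221,  0.2004,  0.787 ])} (array([ 0.0496, -0.8401,  0.4732]), array([ 0.534 ,  0.7542, -0.3821]))
cover_lip [286.6 203.5] 0.84 [ 0.5508 -0.0024  0.0645]
stopcock_box [305.1 213.4] 0.72 [ 0.5507 -0.0764  0.066 ]
cover [284.2 205.3] 0.98 [ 0.5435 -0.0038  0.0626]
cover [318.8 256.8] 0.15 [ 0.5298 -0.1519  0.0015]
dropper [381.6 229.5] 0.8 [ 0.6573 -0.1992  0.0417]
dropper [338.4 261.2] 0.73 [ 0.5017 -0.2534  0.0469]
torch [319.5 255.9] 0.87 [ 0.0496 -0.8401  0.4732]
```

View pics/top0.png

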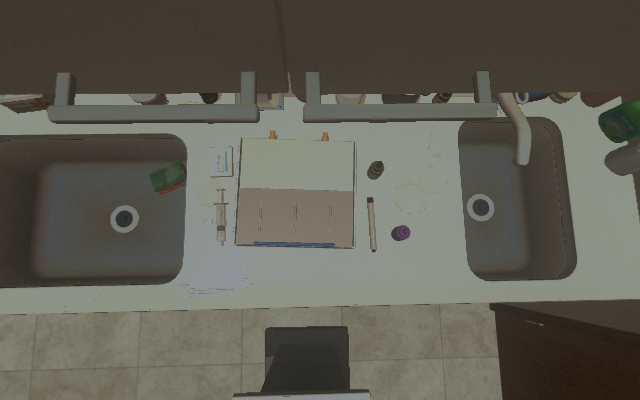

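View pics/side0.png

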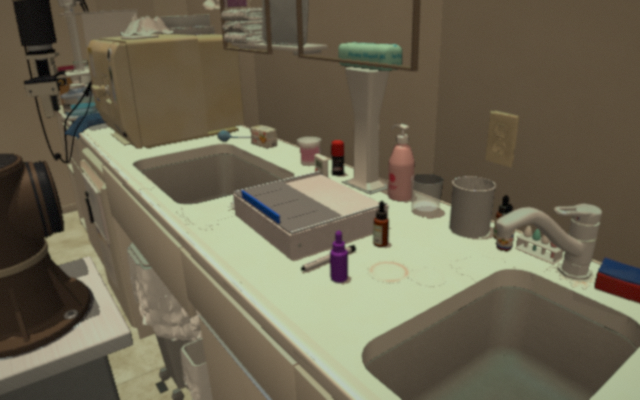

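Run:
```python
from h import *
np.set_printoptions(precision=4,suppress=True)
im,D=snapshot("top")
R=Ro.from_euler("xyz",get_obs()["orientation"],degrees=True).as_matrix(); print(R)
h=cv2.cvtColor(im,cv2.COLOR_RGB2HSV); 
m=((h[...,0]>100)&(h[...,0]<130)&(h[...,1]>110)); m[:180]=0;m[262:]=0;m[:,:225]=0;m[:,360:]=0
v,u=np.nonzero(m); P=np.array([atz("top",(a,b),.08)[:2] for a,b in zip(u,v)])
r=cv2.minAreaRect(P.astype(np.float32)*1000); print(len(u),"lip",r)
k=np.polyfit(P[:,1],P[:,0],1); print("lip line yaw(box)",-np.degrees(np.arctan(k[0])),P.mean(0),P[:,1].min(),P[:,1].max())
vv,uu=np.mgrid[125:262,215:365]
Q=np.array([atd("top",(a,b),D) for a,b in zip(uu.ravel(),vv.ravel())])
mm=((Q[:,2]>.045)&(Q[:,2]<.09)).reshape(uu.shape).astype(np.uint8)
mm=cv2.morphologyEx(mm,cv2.MORPH_OPEN,np.ones((9,9)))
q=Q[mm.ravel()>0]; print("box",cv2.minAreaRect(q[:,:2].astype(np.float32)*1000),np.median(q[:,2]))
print(cv2.boxPoints(cv2.minAreaRect(q[:,:2].astype(np.float32)*1000)))
big=cv2.resize(im[125:265,215:415],None,fx=4,fy=4,interpolation=cv2.INTER_CUBIC); cv2.imwrite("pics/crop.png",big[...,::-1])
```

```text
[[-0.     -0.2791 -0.9603]
 [ 0.     -0.9603  0.2791]
 [-1.     -0.      0.    ]]
142 lip ((490.84698486328125, 10.38958740234375), (175.9673614501953, 4.095434188842773), 87.40524291992188)
lip line yaw(box) -2.518150720050813 [0.4905 0.0053] -0.07752947932752043 0.09821653330366042Traceback (most recent call last):
  File "<stdin>", line 11, in <module>
  File "h.py", line 13, in atd
    o,d=ray(n,uv); return o+d*D[int(round(uv[1])),int(round(uv[0]))]
        ~~~^^^^^^
  File "h.py", line 7, in ray
    p,R,t=cam(n); d=np.array([(uv[0]-p["cx"])/p["fx"],(uv[1]-p["cy"])/p["fy"]]); s=d.copy()
          ~~~^^^
  File "h.py", line 5, in cam
    p=camera_params(n); return p,cv2.Rodrigues(np.array(p["rvec"],float))[0],np.array(p["tvec"],float).ravel()
ValueError: time passes only in moves, steps and waits
```

```bash
sed -i 's/^def cam(n)/import functools\n@functools.lru_cache\ndef cam(n)/' h.py
python3 - <<'E'
from h import *
np.set_printoptions(precision=4,suppress=True)
im,D=snapshot("top")
vv,uu=np.mgrid[125:262,215:365]
Q=np.array([atd("top",(a,b),D) for a,b in zip(uu.ravel(),vv.ravel())])
mm=((Q[:,2]>.045)&(Q[:,2]<.09)).reshape(uu.shape).astype(np.uint8)
mm=cv2.morphologyEx(mm,cv2.MORPH_OPEN,np.ones((9,9)))
q=Q[mm.ravel()>0]; r=cv2.minAreaRect(q[:,:2].astype(np.float32)*1000);print("box",r,np.median(q[:,2]))
print(cv2.boxPoints(r))
big=cv2.resize(im[125:265,215:415],None,fx=4,fy=4,interpolation=cv2.INTER_CUBIC); cv2.imwrite("pics/crop.png",big[...,::-1])
E
```

```text
box ((614.29345703125, 4.322265625), (279.05718994140625, 255.53822326660156), 87.390380859375) 0.06281217811285211
[[ 480.304  -129.2442]
 [ 735.5772 -140.879 ]
 [ 748.2829  137.8887]
 [ 493.0097  149.5236]]
```

View pics/crop.png

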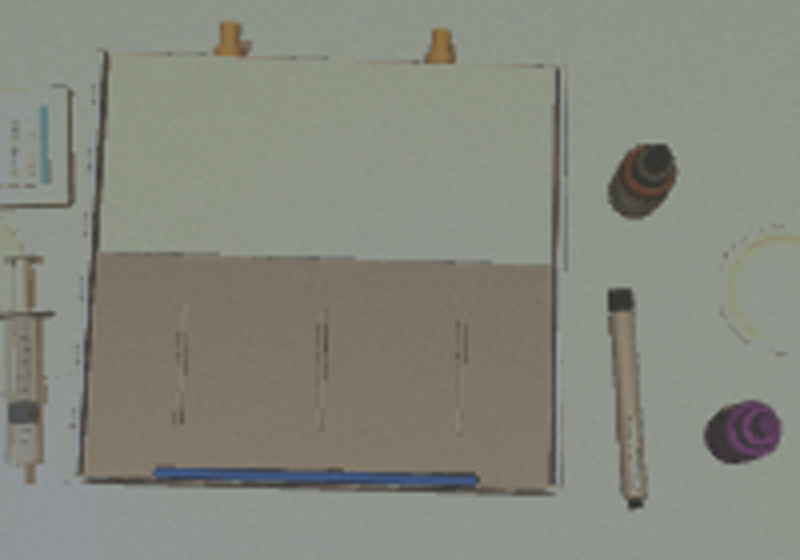

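```bash
python3 -m pendant '[{"claw":0,"linear":[0,0,0],"twist":-0.12},{"claw":0,"linear":[0,0,0],"twist":-0.12},{"claw":0,"linear":[0,34.5,-16],"twist":0},{"claw":0,"linear":[0,34.5,-16],"twist":0},{"claw":0,"linear":[0,34.5,-16],"twist":0},{"claw":0,"linear":[0,34.5,-16],"twist":0},{"claw":0,"linear":[0,34.5,-16],"twist":0},{"claw":0,"linear":[0,34.5,-16],"twist":0},{"claw":0,"linear":[0,34.5,-16],"twist":0},{"claw":0,"linear":[0,34.5,-16],"twist":0}]'
python3 -m pendant '[{"claw":0,"linear":[0,34.8,-15.9],"twist":0},{"claw":0,"linear":[0,34.8,-15.9],"twist":0},{"claw":0,"linear":[0,34.8,-15.9],"twist":0},{"claw":0,"linear":[0,34.8,-15.9],"twist":0},{"claw":0,"linear":[0,34.8,-15.9],"twist":0},{"claw":0,"linear":[0,34.8,-15.9],"twist":0},{"claw":0,"linear":[0,34.8,-15.9],"twist":0},{"claw":0,"linear":[0,34.8,-15.9],"twist":0},{"claw":0,"linear":[0,34.8,-15.9],"twist":0},{"claw":0,"linear":[0,34.8,-15.9],"twist":0}]'
cat >> h.py <<'E'
O=np.array([.5666,.0065]); Y=np.radians(-2.6); B=np.array([[np.cos(Y),np.sin(Y)],[-np.sin(Y),np.cos(Y)]])
def box(p): return np.r_[B@(np.array(p)[:2]-O),p[2]]*1000
def st():
    o=get_obs(); R=Ro.from_euler("xyz",o["orientation"],degrees=True).as_matrix()
    print(round(o["clock"],2),"box-frame tcp",box(o["tool_pos"]).round(1),"tooly in box",(B@R[:2,1]).round(3),"f",o["force"].round(1),o["opening"])
E
python3 -c "
from h import *
st()"
```

```text
clock: 1.73
tool_pos: [0.3048, 0.3652, 0.2268]
orientation: [-110.3, 90.0, 67.3]
force: [1.9, -0.9, 0.1]
opening: 0.0264
clock: 2.57
tool_pos: [0.4488, 0.0106, 0.2272]
orientation: [-153.0, 89.9, 24.6]
force: [1.5, 0.7, 0.2]
opening: 0.0006
2.57 box-frame tcp [-117.9   -1.3  227.2] tooly in box [ 0.003 -1.   ] f [1.5 0.7 0.2] 0.0005763372521422239
```

```bash
python3 -m pendant '[{"claw":0,"linear":[35,0,0],"twist":0},{"claw":0,"linear":[35,0,0],"twist":0},{"claw":0,"linear":[35,0,0],"twist":0},{"claw":0,"linear":[30,0,0],"twist":0},{"claw":0,"linear":[15,0,0],"twist":0},{"claw":0,"linear":[7,0,0],"twist":0},{"claw":0,"linear":[0,0,-6],"twist":0},{"claw":0,"linear":[0,0,-6],"twist":0},{"claw":0,"linear":[0,0,-4],"twist":0},{"claw":0,"linear":[0,0,0],"twist":0}]'
python3 -c "
from h import *
st(); shot('side','s1')"
```

```text
clock: 3.4
tool_pos: [0.4667, 0.0124, 0.0709]
orientation: [-159.0, 89.8, 18.6]
force: [-0.5, -1.1, 0.1]
opening: 0.0001
3.4 box-frame tcp [-100.1    1.4   70.9] tooly in box [ 0.003 -1.   ] f [-0.5 -1.1  0.1] 0.00010841925249893718
```

View pics/s1.png

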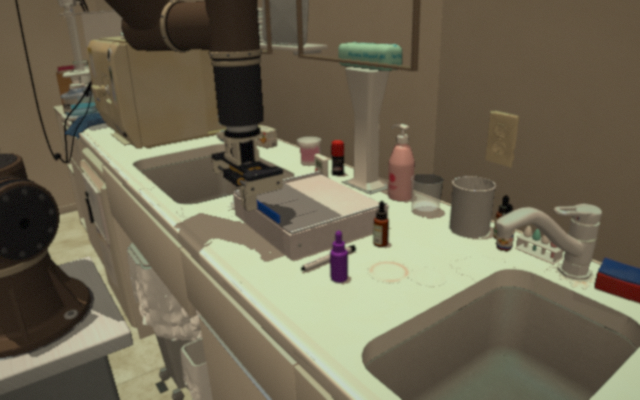

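The closed fingers stand just in front of the blue lip (around pixel 247,205), clear of it. Now the push.

```bash
python3 -m pendant '[{"claw":0,"linear":[0,0,-4],"twist":0},{"claw":0,"linear":[0,0,-4],"twist":0},{"claw":0,"linear":[0,0,-4],"twist":0},{"claw":0,"linear":[0,0,-5],"twist":0},{"claw":0,"linear":[0,0,-6],"twist":0},{"claw":0,"linear":[0,0,-6],"twist":0},{"claw":0,"linear":[0,0,-6],"twist":0},{"claw":0,"linear":[0,0,-6],"twist":0},{"claw":0,"linear":[0,0,-6],"twist":0},{"claw":0,"linear":[0,0,-6],"twist":0}]'
python3 -m pendant '[{"claw":0,"linear":[0,0,-6],"twist":0},{"claw":0,"linear":[0,0,-6],"twist":0},{"claw":0,"linear":[0,0,-6],"twist":0},{"claw":0,"linear":[0,0,-6],"twist":0},{"claw":0,"linear":[0,0,-6],"twist":0},{"claw":0,"linear":[0,0,-6],"twist":0},{"claw":0,"linear":[0,0,-6],"twist":0},{"claw":0,"linear":[0,0,-5],"twist":0},{"claw":0,"linear":[0,0,-3],"twist":0},{"claw":0,"linear":[0,0,0],"twist":0}]'
python3 -c "
from h import *
st(); shot('side','s2')
for b in boxes_of('side','cover_lip')[:2]: print(b,box(atz('side',b['xy'],.072)))"
```

```text
clock: 4.28
tool_pos: [0.5179, 0.0093, 0.0694]
orientation: [31.4, 90.0, -151.0]
force: [-2.1, -0.9, 1.5]
opening: 0.0002
clock: 5.12
tool_pos: [0.5684, 0.0076, 0.0696]
orientation: [-162.5, 89.9, 15.0]
force: [0.3, 0.2, -0.3]
opening: 0.0002
5.12 box-frame tcp [ 1.7  1.1 69.6] tooly in box [ 0.003 -1.   ] f [ 0.3  0.2 -0.3] 0.00024220036578438998
{'xy': [327.4, 200.3], 'confidence': 0.62} [ 58.2845432  -64.12709141  72.        ]
{'xy': [294.7, 222.3], 'confidence': 0.6} [ -58.86007151 -119.92844998   72.        ]
```

```bash
python3 -m pendant '[{"claw":0,"linear":[0,0,-4],"twist":0},{"claw":0,"linear":[0,0,-4],"twist":0},{"claw":0,"linear":[0,0,-4],"twist":0},{"claw":0,"linear":[0,0,-3],"twist":0},{"claw":0,"linear":[0,0,-3],"twist":0},{"claw":0,"linear":[0,0,-2],"twist":0},{"claw":0,"linear":[0,0,-2],"twist":0},{"claw":0,"linear":[0,0,-1],"twist":0},{"claw":0,"linear":[0,0,-1],"twist":0},{"claw":0,"linear":[0,0,-1],"twist":0}]'
python3 -c "
from h import *
st(); im,D=shot('top','t2')
big=cv2.resize(im[110:265,215:415],None,fx=3.8,fy=3.8,interpolation=cv2.INTER_CUBIC); cv2.imwrite('pics/t2c.png',big[...,::-1])"
```

```text
clock: 6.05
tool_pos: [0.5923, 0.0063, 0.0695]
orientation: [-0.7, 90.0, 176.9]
force: [-1.2, 0.2, 1.7]
opening: 0.0005
6.05 box-frame tcp [25.6  0.9 69.5] tooly in box [ 0.003 -1.   ] f [-1.2  0.2  1.7] 0.0005325293018440488
```

View pics/t2c.png

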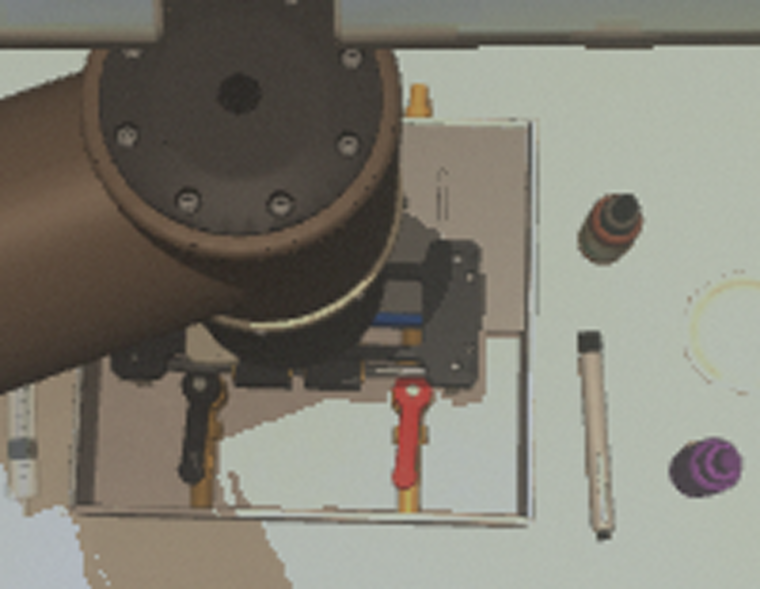

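The cover has moved back, the right-hand handle is red, at box y −65 (crop 410,430), and the black one is on the left. I'll finish the push in small steps until it meets the stop.

```bash
python3 -m pendant '[{"claw":0,"linear":[0,0,-1],"twist":0},{"claw":0,"linear":[0,0,-1],"twist":0},{"claw":0,"linear":[0,0,-1],"twist":0},{"claw":0,"linear":[0,0,-1],"twist":0},{"claw":0,"linear":[0,0,-1],"twist":0},{"claw":0,"linear":[0,0,-1],"twist":0},{"claw":0,"linear":[0,0,0],"twist":0},{"claw":0,"linear":[0,0,0],"twist":0},{"claw":0,"linear":[0,0,0],"twist":0},{"claw":0,"linear":[0,0,0],"twist":0}]'
python3 -c "
from h import *
st(); im,D=shot('top','t3')"
```

```text
clock: 6.93
tool_pos: [0.5956, 0.0058, 0.0692]
orientation: [7.9, 89.7, -174.5]
force: [-10.1, 3.8, 5.9]
opening: 0.0002
6.93 box-frame tcp [29.   0.7 69.2] tooly in box [ 0.002 -1.   ] f [-10.1   3.8   5.9] 0.0002189574031010703
```

```bash
python3 -m pendant '[{"claw":0,"linear":[0,0,4],"twist":0},{"claw":0,"linear":[0,0,10],"twist":0},{"claw":0,"linear":[-20,0,10],"twist":0},{"claw":0,"linear":[-30,0,20],"twist":0},{"claw":0,"linear":[-20,0,30],"twist":0},{"claw":0,"linear":[0,0,35],"twist":0},{"claw":0,"linear":[0,0,35],"twist":0},{"claw":0,"linear":[0,0,0],"twist":0},{"claw":0,"linear":[0,0,0],"twist":0},{"claw":0,"linear":[0,0,0],"twist":0}]'
python3 - <<'E'
from h import *
np.set_printoptions(precision=1,suppress=True)
st(); im,D=shot('top','t4'); imS,DS=shot('side','s4')
for n in ('top','side'):
  for t,z in (('cover_lip',.072),('red_tip',.046),('red_spindle',.055),('black_tip',.046)):
    for b in boxes_of(n,t)[:2]: print(n,t,np.array(b['xy']),b['confidence'],box(atz(n,b['xy'],z)))
c=cv2.resize(im[110:265,215:375],(560,542),interpolation=cv2.INTER_CUBIC)[...,::-1]
d=cv2.resize(imS[150:280,220:400],(560,404),interpolation=cv2.INTER_CUBIC)[...,::-1]
cv2.imwrite('pics/v4.png',cv2.resize(np.vstack([c,d]),None,fx=.63,fy=.63))
for n,I in (('top',im),('side',imS)):
  h=cv2.cvtColor(I,cv2.COLOR_RGB2HSV); m=(h[...,0]>100)&(h[...,0]<130)&(h[...,1]>110)
  m[:120]=0;m[262:]=0;m[:,:225]=0;m[:,365:]=0
  v,u=np.nonzero(m)
  if len(u): print(n,'lip',len(u)); P=np.array([box(atz(n,q,.08)) for q in zip(u,v)]); print(np.median(P,0),P.min(0),P.max(0))
E
```

```text
clock: 7.82
tool_pos: [0.455, 0.0125, 0.1403]
orientation: [-160.9, 89.9, 16.7]
force: [0.3, -0.0, 0.1]
opening: 0.0002
7.82 box-frame tcp [-111.8    0.9  140.3] tooly in box [ 0. -1.] f [ 0.3 -0.   0.1] 0.0002345411931665276
top cover_lip [296.4 167.4] 0.73 [101.    0.7  72. ]
top cover_lip [296.5 169.6] 0.53 [95.8  0.3 72. ]
top red_tip [321.1 220.9] 0.49 [-19.5 -60.3  46. ]
top red_spindle [323.6 215.9] 0.8 [ -8.6 -65.7  55. ]
top black_tip [222.9 207.2] 0.63 [  6.5 170.5  46. ]
side cover_lip [327.7 191.3] 0.79 [ 89.6 -19.3  72. ]
side cover_lip [270.7 200.3] 0.26 [-43.4  12.5  72. ]
side red_tip [296.9 219.9] 0.88 [-21.7 -63.7  46. ]
side red_spindle [298. 222.] 0.59 [-34.8 -91.   55. ]
side black_tip [266.2 202. ] 0.48 [-28.8  66.7  46. ]
top lip 154
[43.1  1.5 80. ] [ 40.8 -87.4  80. ] [45.4 87.8 80. ]
side lip 311
[ 31.4 -22.8  80. ] [  19.  -113.3   80. ] [217.8 791.7  80. ]
```

View pics/v4.png

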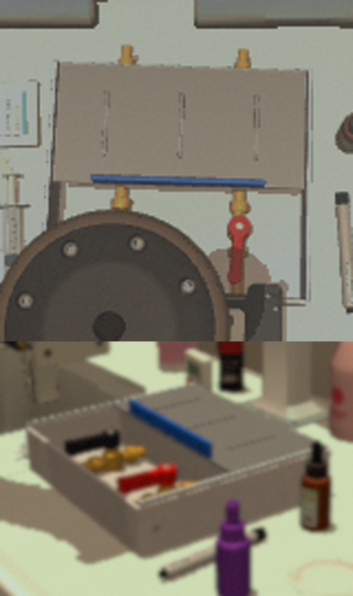

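```bash
python3 -m pendant '[{"claw":0,"linear":[0,36,0],"twist":0},{"claw":0,"linear":[0,36,-10],"twist":0},{"claw":0,"linear":[0,32,-20],"twist":0},{"claw":0,"linear":[0,0,-32],"twist":0},{"claw":0,"linear":[20,0,0],"twist":0},{"claw":0,"linear":[20,0,0],"twist":0},{"claw":0,"linear":[10,0,0],"twist":0},{"claw":0,"linear":[0,0,0],"twist":0},{"claw":0,"linear":[0,0,0],"twist":0},{"claw":0,"linear":[0,0,0],"twist":0}]'
cat >> h.py <<'E'
def red(I,n='top'):
    h=cv2.cvtColor(I,cv2.COLOR_RGB2HSV); m=((h[...,0]<6)|(h[...,0]>174))&(h[...,1]>150)
    m[:150]=0;m[262:]=0;m[:,:240]=0;m[:,358:]=0
    v,u=np.nonzero(m); P=np.array([box(atz(n,q,.055)) for q in zip(u,v)])[:,:2]
    q=P-[0,-65]; a=np.arctan2(q[:,1],-q[:,0]); f=np.hypot(*q.T)>20
    print(n,'red px',len(u),'min',P.min(0).round(1),'max',P.max(0).round(1),'angle',np.median(a[f]).round(3),'rmax',np.hypot(*q.T).max().round(1))
E
python3 - <<'E'
from h import *
red(cv2.imread('pics/t2.png')[...,::-1])
st(); im,D=shot('top','t5'); red(im); im,D=shot('side','s5'); red(im,'side')
cv2.imwrite('pics/s5c.png',cv2.resize(im[150:280,200:400],(600,390),interpolation=cv2.INTER_CUBIC)[...,::-1])
E
```

```text
clock: 9.15
tool_pos: [0.5125, -0.0942, 0.0905]
orientation: [175.9, 89.9, -6.5]
force: [-0.6, -0.5, -0.1]
opening: 0.0006
top red px 110 min [-55.4 -73.5] max [  0.8 -54.7] angle 0.085 rmax 55.4
9.15 box-frame tcp [ -49.5 -103.    90.5] tooly in box [ 0.003 -1.   ] f [-0.6 -0.5 -0.1] 0.0005839482879201925Traceback (most recent call last):
  File "<stdin>", line 3, in <module>
  File "h.py", line 28, in red
    v,u=np.nonzero(m); P=np.array([box(atz(n,q,.055)) for q in zip(u,v)])[:,:2]
                         ~~~~~~~~~~~~~~~~~~~~~~~~~~~~~~~~~~~~~~~~~~~~~~~~^^^^^^
IndexError: too many indices for array: array is 1-dimensional, but 2 were indexed
```

```bash
python3 -m pendant '[{"claw":0,"linear":[0,0,6],"twist":0},{"claw":0,"linear":[15,0,0],"twist":0},{"claw":0,"linear":[15,0,0],"twist":0},{"claw":0,"linear":[12,0,0],"twist":0},{"claw":0,"linear":[7,0,0],"twist":0},{"claw":0,"linear":[0,0,0],"twist":0},{"claw":0,"linear":[0,-4,0],"twist":0},{"claw":0,"linear":[0,-4,0],"twist":0},{"claw":0,"linear":[0,-4,0],"twist":0},{"claw":0,"linear":[0,-2,0],"twist":0}]'
python3 - <<'E'
from h import *
st(); im,D=shot('side','s6')
cv2.imwrite('pics/s6c.png',cv2.resize(im[150:280,200:400],(600,390),interpolation=cv2.INTER_CUBIC)[...,::-1])
red(im,'side')
E
```

```text
clock: 10.03
tool_pos: [0.5071, -0.0794, 0.0413]
orientation: [-167.2, 89.9, 10.4]
force: [0.5, 0.9, -1.2]
opening: 0.0
10.03 box-frame tcp [-55.5 -88.5  41.3] tooly in box [ 0.003 -1.   ] f [ 0.5  0.9 -1.2] 1.8062299910059736e-05
side red px 141 min [ -36.5 -102.3] max [349.4 300.2] angle 2.313 rmax 490.3
```

View pics/s6c.png

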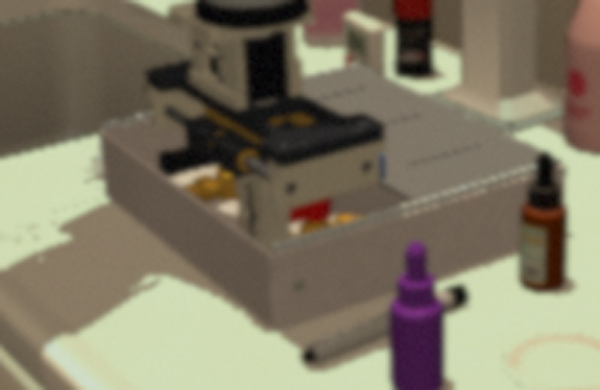

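The fingers are in the well beside the red handle (crop 270,205 against 312,210), clear of the rim. I'll sweep it round now.

```bash
python3 -m pendant '[{"claw":0,"linear":[0,-4,0],"twist":0},{"claw":0,"linear":[0,-4,0],"twist":0},{"claw":0,"linear":[0,-4,0],"twist":0},{"claw":0,"linear":[0,-4,0],"twist":0},{"claw":0,"linear":[0,-4,-1],"twist":0},{"claw":0,"linear":[0,-4,-1],"twist":0},{"claw":0,"linear":[0,-3.5,-1.5],"twist":0},{"claw":0,"linear":[0,-3.5,-2],"twist":0},{"claw":0,"linear":[0,-3.5,-2],"twist":0},{"claw":0,"linear":[0,0,0],"twist":0}]'
python3 -c "
from h import *
st()"
```

```text
clock: 10.92
tool_pos: [0.5158, -0.0454, 0.0405]
orientation: [-8.9, 90.0, 168.7]
force: [0.1, 0.1, 0.2]
opening: 0.0003
10.92 box-frame tcp [-48.4 -54.1  40.5] tooly in box [ 0.003 -1.   ] f [0.1 0.1 0.2] 0.00032979251031142563
```

```bash
python3 -m pendant '[{"claw":0,"linear":[0,-3.5,-2.5],"twist":0},{"claw":0,"linear":[0,-3.3,-2.7],"twist":0},{"claw":0,"linear":[0,-3,-2.9],"twist":0},{"claw":0,"linear":[0,-3,-3],"twist":0},{"claw":0,"linear":[0,-2.5,-3.2],"twist":0},{"claw":0,"linear":[0,-2,-3.2],"twist":0},{"claw":0,"linear":[0,-1.7,-3.2],"twist":0},{"claw":0,"linear":[0,-1.3,-3.2],"twist":0},{"claw":0,"linear":[0,-1,-2.5],"twist":0},{"claw":0,"linear":[0,0,0],"twist":0}]'
python3 - <<'E'
from h import *
st(); im,D=shot('side','s7')
cv2.imwrite('pics/s7c.png',cv2.resize(im[150:280,200:400],(600,390),interpolation=cv2.INTER_CUBIC)[...,::-1])
E
```

```text
clock: 11.75
tool_pos: [0.5434, -0.0255, 0.0405]
orientation: [-159.2, 90.0, 18.4]
force: [-0.7, -1.0, 0.5]
opening: 0.0
11.75 box-frame tcp [-21.7 -33.1  40.5] tooly in box [ 0.003 -1.   ] f [-0.7 -1.   0.5] 2.15135163411966e-05
```

View pics/s7c.png

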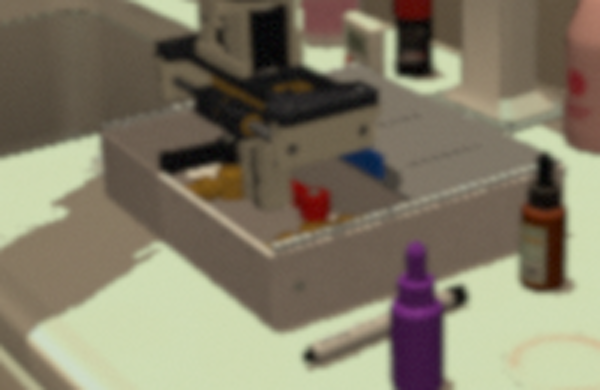

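The red handle is coming round (hub at crop 312,205, bar hidden behind the fingers). I'll press on slowly to its stop, drifting outward slightly to keep off the hub.

```bash
python3 -m pendant '[{"claw":0,"linear":[0,-1,-1],"twist":0},{"claw":0,"linear":[0,-1,-1],"twist":0},{"claw":0,"linear":[0,-0.5,-1],"twist":0},{"claw":0,"linear":[0,0,-1],"twist":0},{"claw":0,"linear":[0,0,-1],"twist":0},{"claw":0,"linear":[0,0,-1],"twist":0},{"claw":0,"linear":[0,0,0],"twist":0},{"claw":0,"linear":[0,0,0],"twist":0},{"claw":0,"linear":[0,0,0],"twist":0},{"claw":0,"linear":[0,0,0],"twist":0}]'
python3 -c "
from h import *
st()"
```

```text
clock: 12.63
tool_pos: [0.5482, -0.0237, 0.0404]
orientation: [7.6, 89.9, -174.9]
force: [-4.6, -0.6, 2.6]
opening: 0.0003
12.63 box-frame tcp [-17.1 -31.   40.4] tooly in box [ 0.002 -1.   ] f [-4.6 -0.6  2.6] 0.00032264759021900736
```

```bash
python3 -m pendant '[{"claw":0,"linear":[0,0,-1],"twist":0},{"claw":0,"linear":[0,0,-1],"twist":0},{"claw":0,"linear":[0,0,-1],"twist":0},{"claw":0,"linear":[0,0,0],"twist":0},{"claw":0,"linear":[0,0,0],"twist":0},{"claw":0,"linear":[0,0,0],"twist":0},{"claw":0,"linear":[0,0,0],"twist":0},{"claw":0,"linear":[0,0,0],"twist":0},{"claw":0,"linear":[0,0,0],"twist":0},{"claw":0,"linear":[0,0,0],"twist":0}]'
python3 -c "
from h import *
st()"
```

```text
clock: 13.47
tool_pos: [0.5483, -0.0239, 0.04]
orientation: [6.4, 89.7, -176.1]
force: [-14.5, 3.4, 9.8]
opening: 0.0003
13.47 box-frame tcp [-16.9 -31.2  40. ] tooly in box [ 0.002 -1.   ] f [-14.5   3.4   9.8] 0.00033978033402943543
```

At the stop (no motion, force rose). Back off, rise, and check.

```bash
python3 -m pendant '[{"claw":0,"linear":[0,0,4],"twist":0},{"claw":0,"linear":[0,0,7],"twist":0},{"claw":0,"linear":[0,0,9],"twist":0},{"claw":0,"linear":[-20,0,0],"twist":0},{"claw":0,"linear":[-30,0,0],"twist":0},{"claw":0,"linear":[-35,0,0],"twist":0},{"claw":0,"linear":[-35,0,20],"twist":0},{"claw":0,"linear":[-20,-20,30],"twist":0},{"claw":0,"linear":[0,-25,30],"twist":0},{"claw":0,"linear":[0,-35,0],"twist":0}]'
python3 -m pendant '[{"claw":0,"linear":[0,-38,0],"twist":0},{"claw":0,"linear":[0,-38,0],"twist":0},{"claw":0,"linear":[0,-38,0],"twist":0},{"claw":0,"linear":[0,-38,0],"twist":0},{"claw":0,"linear":[0,-38,0],"twist":0},{"claw":0,"linear":[0,-20,0],"twist":0},{"claw":0,"linear":[0,0,0],"twist":0},{"claw":0,"linear":[0,0,0],"twist":0},{"claw":0,"linear":[0,0,0],"twist":0},{"claw":0,"linear":[0,0,0],"twist":0}]'
python3 - <<'E'
from h import *
st(); im,D=shot('top','t8'); red(im); imS,DS=shot('side','s8')
h=cv2.cvtColor(im,cv2.COLOR_RGB2HSV); m=(h[...,0]>100)&(h[...,0]<130)&(h[...,1]>110)
m[:120]=0;m[262:]=0;m[:,:225]=0;m[:,365:]=0
v,u=np.nonzero(m); P=np.array([box(atz('top',q,.08)) for q in zip(u,v)]); print('lip',np.median(P,0).round(1))
c=cv2.resize(im[110:265,205:415],(700,517),interpolation=cv2.INTER_CUBIC)[...,::-1]; cv2.imwrite('pics/v8.png',c)
cv2.imwrite('pics/s8c.png',cv2.resize(imS[150:280,200:400],(600,390),interpolation=cv2.INTER_CUBIC)[...,::-1])
E
```

```text
clock: 14.3
tool_pos: [0.4515, 0.0598, 0.1823]
orientation: [-129.6, 89.8, 47.8]
force: [0.2, -0.8, -1.8]
opening: 0.0004
clock: 15.13
tool_pos: [0.4642, 0.2694, 0.1806]
orientation: [-118.3, 90.0, 59.2]
force: [0.5, 0.2, 0.5]
opening: 0.0003
15.13 box-frame tcp [-114.2  258.   180.6] tooly in box [ 0.002 -1.   ] f [0.5 0.2 0.5] 0.00026563364035175896
top red px 68 min [ -5.7 -73.3] max [10.  -5.8] angle 1.592 rmax 59.2
lip [43.3  0.4 80. ]
```

View pics/v8.png

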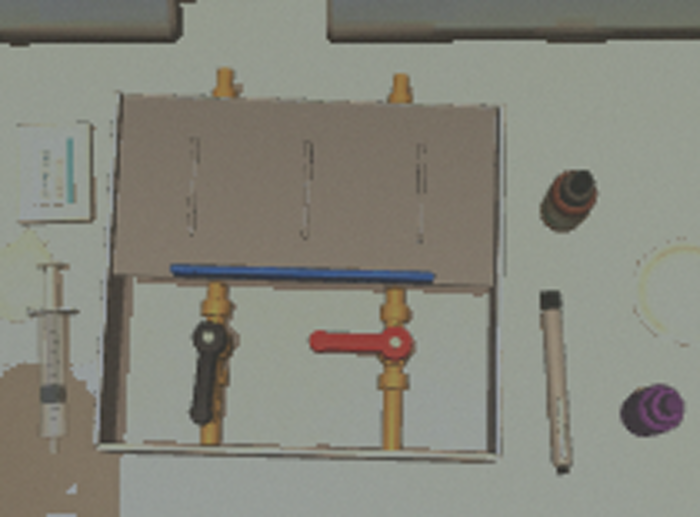

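View pics/s8c.png

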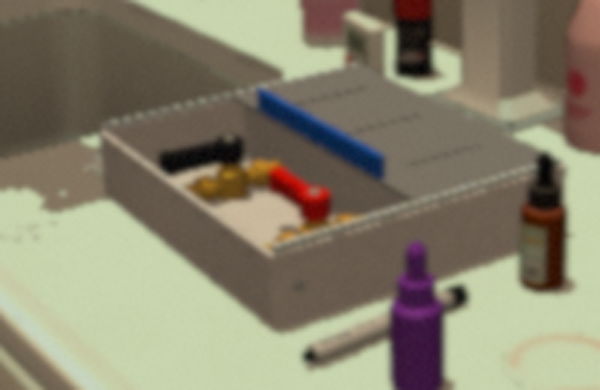

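Red lies crosswise (crop 310–410, 343), the cover is flush at the back, and the black handle and loose things are unmoved.

```bash
python3 -c "
from h import *
st(); print(close_job())"
```

```text
15.23 box-frame tcp [-114.   258.   180.8] tooly in box [ 0.001 -1.   ] f [ 0.2 -0.2 -0.5] 0.0006055477868029717
the job is handed in; nothing more can be done
None
```

The job is done and handed in at 15.2 s, and my last checks found no failures. I pushed the cover back to its stop by its blue lip with closed fingertips, then swept the red handle (the right-hand one) round to its stop and withdrew.

- **Cover:** it moved about 119 mm and lies flat, with its back edge at the back of the box. Force at the stop rose to about 10–12 N.
- **Red handle:** the top camera measures 1.59 rad against 1.571 for fully closed, which agrees within measurement error. Force at the stop was about 18 N, with no further motion.
- **Everything else:** in the last pictures, the black handle and loose things look as they were at the start. I did not measure them again.
- **Robot:** it stands clear at 180 mm height, to the left of the box, with the force reading near zero.

The networks' points for the lip and handle tips were off by several centimetres, so I relied on colour and depth fits and the contact forces instead.

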